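Roll the solder reel up into its stand and drop the bail

TASK

Load the reel of solder into the blue reel stand with the fingertips alone, gripping and lifting nothing: push the reel slowly up the ramp, staying in touch behind it so that it neither runs ahead nor rolls back, until it drops between the two rollers in front of the back stop. Only then push the wire bail with the red sleeve over the top of the reel from back to front and press it fully down to its end, so that the reel cannot roll out. Be gentle, and leave everything else on the bench where it lies.

Things in the scene. Friction and masses are not known exactly. Their poses are not given: they have to be found in the camera images.
- reel: Reel of solder wire: black plastic flanges 58 mm across, 2 mm thick, 36 mm long overall; silvery winding between them 48 mm across, 32 mm long; 0.2 to 0.33 kg. Starts lying on the bench before the ramp's foot, its axis level and across the ramp; rolls very easily, friction about 0.25. Origin: centre of one flange's outer face; z: the reel's own axis (x, y turn as it rolls).
- reel_center (a point): Centre of the reel, on its axis midway between the flanges: 29 mm above whatever the flanges stand on.
- stand: Blue sheet-steel reel stand screwed to the bench, 78 mm wide, x = -103 to 110 mm. Origin on the bench; x points up the ramp to the back stop, y across, z up. Ramp foot at x = -87 mm, top at x = 28, z = 18 mm. Side cheeks: inner faces y = +-22, outer +-25 mm, from x = 22 to 94 mm, 31 mm high, for x > 44 mm 58 mm high. Seat at x = 55 mm, z = 42.7 mm.
- ramp: The stand's ramp, 9 degrees steep. Origin: middle of its foot edge, on the bench; x points up along the ramp surface (116 mm long), y across, z square to the surface, surface at z = 0. Side rails, inner faces at y = +-22 mm, stand 10 mm above the surface and flare outwards at the foot.
- stand_seat (a point): Reel centre when seated on the two free rollers (14 mm thick, axes at stand x = 37 and 73 mm, z = 11.5 mm); axes as the stand's. From the ramp's top the reel passes over the front roller (centre then 18 mm before the seat, 5 mm higher) and drops in by itself; 3 mm are left to the back stop. The bail's hinge axis runs through this point along y.
- bail (a joint): Angle of the wire bail, rad: 0 = open, leaning 35 degrees back from upright, away from the ramp; 0.61 = upright; 1.868 = end stop, closed: bar before the reel, 18 degrees above level, on the ramp's side. Starts at 0 to 0.22. A stiff hinge: the bail stays where it is left; about 0.6 N at the bar moves it.
- stand_stop (a point): Top middle of the back stop's front face: an upright plate 45 mm wide behind the rollers, 86 mm along the stand's x and 56 mm up, with a thin black rubber pad.
- bail_grip (a point): Middle of the bail's bar, a red sleeve 10 mm in diameter and 46 mm long along the stand's y axis, 50 mm from the hinge axis; smooth, friction about 0.25. Two 4 mm wire legs run from its ends to the hinge at y = +-29 mm, outside the cheeks.
- nose_pliers: Bystander: pliers with red and black handles, 145x42x12 mm. Origin at the centre of the underside.
- screw_dish: Bystander: small steel dish of screws, 69 mm in diameter, 14 mm high. Origin under its centre.
- flux_syringe: Bystander: white syringe with blue plunger, 112 mm long, 17 mm thick, lying. Origin at the centre of its underside.
- wick_bobbin: Bystander: small flat red bobbin of braid, 44x51x11 mm. Origin at its underside.
- spare_board: Bystander: small green circuit board with parts on it, 44x60x14 mm. Origin at the centre of its underside.
Not all that is in view belongs to the job. What is shaped like the reel but orange or turquoise is not meant.

How it is judged:
By the outcome, as a careful person would: the job done as asked, in the order asked, and still so for the second after the job is handed in, with the robot touching nothing.
It also fails if it takes over 58 s, if anything falls off the work surface, if the arm or the gripper's body presses on something with over 40 N, if the wrist force passes 120 N, or if a joint passes its speed limit or range.

ROBOT

A 7-joint arm with a two-finger parallel gripper is mounted at the origin on a cart in front of the work surface, level with it; the furniture and walls round the work are solid. World frame = base frame: x ahead of the robot, y to its left, z up, the work surface at z = 0. Lengths are in m, angles in rad, forces in N, time in s.
With the tool pointing down it reaches from about 0.4 to 0.85 m from the base axis. Payload 10.4 kg.
Tool frame: the origin (TCP) lies on the centre line of the jaws, within the pads' length; the fingertips stand 11 mm ahead of it and the grasp point (between the pads) lies 8 mm behind it (tip_reach is the distance from the TCP to the fingertips, in m); z points along the fingers, y is the line along which they close (so a half turn about z gives the same grasp; the last joint's range is limited). The gripper opens to 85 mm and grips with 20 to 120 N. Pads are 22 mm wide; open, the fingers measure 114 mm over their backs; the gripper's body (76 mm by 85 mm) begins 54 mm behind the grasp point. The pads swing forward as they close: fully open they stand 13 mm farther back than shut.
Start: joints at [1.282, 0.332, -0.065, 1.46, 0.022, 1.35, -0.088], TCP at [0.164, -0.603, 0.242] pointing down, gripper open.
Joint ranges: [-2.6, 2.6], [-0.5, 2.12], [-1.47, 1.34], [0.16, 2.42], [-1.27, 4.41], [0.06, 2.06], [-2.6, 2.6]. Speed limits (rad/s): [2.22, 2.22, 2.79, 2.79, 3.14, 3.14, 3.14].

INTERFACE

Orientations are given as a unit quaternion [x, y, z, w].
In Python, from workcell import get_obs, camera, hand_in, tip_reach gives the robot as it stands. The module is installed in compiled form; this text tells all that it offers.
- The arm moves only by the tool move_arm, never from a script. Its argument "plan" is a list of rows, each an object with "delta_pos": the shift along the tool's x, y, z in shares of 0.75 m (1.0 is 0.75 m), a list of three; "turn": the turn, a rotation vector about the tool's x, y, z in parts of the range, where 1.0 means 4 rad, a list of three; "fingers": the closure, from 0 (fully open) to 1 (shut). A call has 1 to 12 rows; each row is the pose to reach, as a shift and turn from the pose commanded when the call began, along the tool's axes at that moment; what a row does not reach only later rows make up. A row lasts 1/8 s, in which the tool goes at most 62.5 mm and 10.7 degrees, less where a joint would pass 70% of its speed; a pose out of reach is approached as far as the arm can. A shift or turn number past 1, either way, is cut back to 1. A call with a gripper value outside its range is refused whole. The fingers move at their own pace and stop on an object; "force" is the grip in N (left out, the last holds). Time passes only in rows, so rows that repeat a pose let the fingers close. It gives the time, the measured TCP pose, the force, the opening and the grip force at its end, in the units of the state.
- get_obs(): the state, without advancing time (a new reading comes with each control period).
- camera(name): name is "scene" or "top" or "wrist"; returns a dict with "color" (480x640x3 uint8, red, green, blue), "range_z" (480x640 float32, m along the optical axis (not along the pixel's ray), 0 where there is no reading), "fx", "fy", "cx", "cy" (pixels), "R" (3x3) and "t" (3): a world point X has camera coordinates R X + t; the wrist camera has in their place "tool_from_camera" (4x4, takes a point from camera to tool coordinates, whose origin is the TCP and whose axes are the flange's). Camera axes: x right, y down, z forward; pixel columns grow to the right and rows downward; lengths in m; the calibration is good to about 2 mm. The wrist camera is an equidistant fisheye: a pixel r from the principal point sees the ray r / f radians off the axis. A picture is of the moment at which its call begins: read the wrist's pose just before it.
- hand_in(): hands the job in; it is judged then, once.
The state is a dict: "clock": time; "joint_pos": joint angles; "joint_velocities": joint speeds; "tau": joint torques, N m; "position": TCP position; "ee_rot": TCP orientation; "ft_force": force on the tool from outside, world axes, zero at the start; "torque": the same for the moment, N m; "grip_width": opening from 0.0 (shut) to 1.0 (fully open); "grasp_force": force on a finger pad.
Only numpy, scipy, OpenCV 4.12 (cv2) and the standard library are available. Lean on these libraries where they do the work, as an engineer would, in place of code of your own. Each camera call takes 0.05 s, during which the arm holds its last target. There are 200 camera calls.

## Working session

There is one attempt and no reset: what is moved stays moved. The work goes in short steps, Python scripts to look and compute and a tool call to move; the robot and the scene stay as the last step left them, time stands still between calls to the robot, and variables do not carry over. Pictures are saved under pics/ and viewed, at most 10 in all, crops included, and the job is handed in when it is done.

Besides the shell and the picture viewer there is one more tool, called by a JSON object that holds its "api" and its "payload", one argument or row to a line. move_arm: Moves the arm, as the interface text tells. Its arguments: {"type":"object","properties":{"plan":{"type":"array","items":{"type":"object","properties":{"delta_pos":{"type":"array","items":{"type":"number"}},"turn":{"type":"array","items":{"type":"number"}},"fingers":{"type":"number"}}}},"force":{"type":"number"}},"required":["plan"]}

```bash
mkdir -p pics; python3 - <<'E'
from workcell import *
import cv2,numpy as np,pickle
o=get_obs();print(o['clock'],o['position'],o['ee_rot'],o['grip_width'],tip_reach)
d={n:camera(n) for n in('scene','top')}
pickle.dump(d,open('c0.pkl','wb'))
for n in d: cv2.imwrite(f'pics/{n}0.png',d[n]['color'][:,:,::-1]);print(n,d[n]['R'],d[n]['t'],d[n]['fx'],d[n]['cx'],d[n]['cy'])
E
```

```text
0.0 [ 0.16407612 -0.60268008  0.24148113] [ 9.91181302e-01  1.32510645e-01 -1.22907511e-04 -7.34722412e-04] 1.001802855421581 0.011
scene [[-0.53459499 -0.84503797  0.01090973]
 [-0.4331912   0.26291901 -0.86210149]
 [ 0.72564012 -0.46560114 -0.5066182 ]] [0.37373746 0.30599741 0.5938784 ] 453.29095398896754 316.44071731321 235.11606430543742
top [[-0.00772143 -0.99985918  0.01489988]
 [-0.98458922  0.00499847 -0.17481157]
 [ 0.17471248 -0.01602006 -0.98448916]] [0.08666377 0.5865385  0.84601359] 498.02348524610096 323.2531475529993 235.75224695139053
```

View pics/scene0.png

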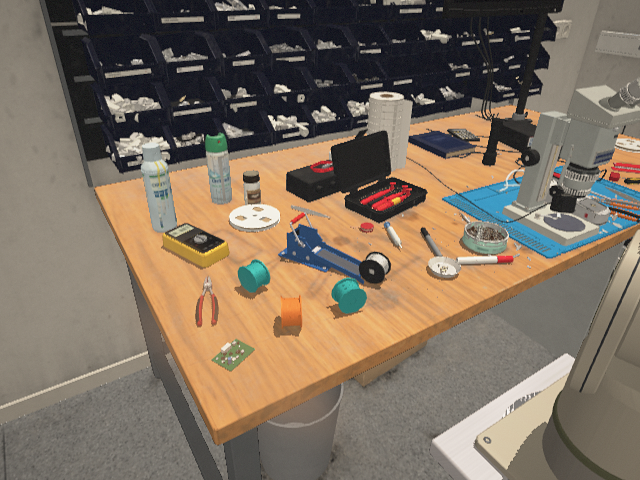

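View pics/top0.png

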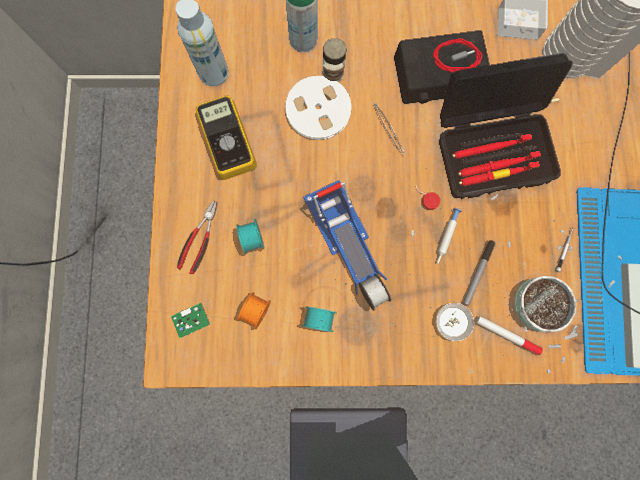

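Candidates for the reel in the top view are the silver/black one at (375,292), orange at (253,310), and turquoise at (248,237) and (318,319). By the description it is the silver/black one at the ramp's foot. I'll check it in a crop and measure.

```bash
cat > h.py <<'E'
import cv2,numpy as np
def cloud(c):
    v,u=np.mgrid[:480,:640];z=c['range_z']
    P=np.dstack([(u-c['cx'])/c['fx']*z,(v-c['cy'])/c['fy']*z,z])
    return (P-c['t'])@c['R']
def hsv(c): return cv2.cvtColor(c['color'],cv2.COLOR_RGB2HSV)
def ray(c,u,v,h):
    d=c['R'].T@np.array([(u-c['cx'])/c['fx'],(v-c['cy'])/c['fy'],1]);o=-c['R'].T@c['t']
    return o+d*(h-o[2])/d[2]
def proj(c,X):
    p=c['R']@X+c['t'];return p[0]/p[2]*c['fx']+c['cx'],p[1]/p[2]*c['fy']+c['cy']
E
python3 - <<'E'
from h import *;import pickle
d=pickle.load(open('c0.pkl','rb'))
for n,(x0,x1,y0,y1) in {'top':(290,400,165,320),'scene':(270,400,195,295)}.items():
    c=d[n];P=cloud(c);H=hsv(c)
    win=np.zeros((480,640),bool);win[y0:y1,x0:x1]=1
    b=win&(H[...,0]>105)&(H[...,0]<125)&(H[...,1]>110)&(c['range_z']>0)
    n_,l,s,_=cv2.connectedComponentsWithStats(b.astype(np.uint8));b&=(P[...,2]>-.01)&(P[...,2]<.1)
    X=P[b];r=cv2.minAreaRect(X[:,:2].astype(np.float32)*1000);print(n,b.sum(),r,X[:,2].min(),X[:,2].max())
    low=X[X[:,2]<.008]; 
    if len(low): print(' low',len(low),cv2.minAreaRect(low[:,:2].astype(np.float32)*1000))
    red=win&((H[...,0]<8)|(H[...,0]>172))&(H[...,1]>150)&(P[...,2]>.05)
    v,u=np.nonzero(red);print(' red',red.sum(),u.mean(),v.mean(),np.median(P[red],0),P[red].min(0),P[red].max(0))
    # reel: things higher than 35mm near foot, not blue
c=d['top'];P=cloud(c)
for n in d:
    c=d[n];P=cloud(c);H=hsv(c)
    a=ray(d['top'],375,292,.029)
    m=(np.hypot(P[...,0]-a[0],P[...,1]-a[1])<.05)&(P[...,2]>.02)&(H[...,1]<80)
    X=P[m];print(n,m.sum(),a,X.mean(0),X[:,2].max(),cv2.minAreaRect(X[:,:2].astype(np.float32)*1000))
    t=X[X[:,2]>X[:,2].max()-.006];print(t.mean(0))
a=cv2.resize(d['top']['color'][170:315,290:400,::-1],None,fx=4,fy=4,interpolation=2)[:580]
b=cv2.resize(d['scene']['color'][200:290,275:400,::-1],None,fx=2.8,fy=2.8,interpolation=2)
o=np.zeros((580,800,3),np.uint8);o[:,:440]=a;o[:b.shape[0],445:445+b.shape[1]]=b
cv2.imwrite('pics/crop0.png',o)
E
```

```text
top 992 ((595.1870727539062, 40.250736236572266), (208.95201110839844, 75.3686752319336), 25.713817596435547) -0.0040430230687369135 0.05945844368302028
 low 575 ((595.1870727539062, 40.250736236572266), (208.95201110839844, 75.3686752319336), 25.713817596435547)
 red 133 328.70676691729324 189.70676691729324 [0.66179579 0.07295313 0.08925596] [0.43035952 0.05154691 0.08397098] [0.67430428 0.09727296 0.93413365]
scene 1441 ((593.0560302734375, 45.64924621582031), (215.89723205566406, 66.32865905761719), 26.233198165893555) -0.0009701614588274495 0.05962241807396486
 low 344 ((592.7447509765625, 46.36860656738281), (215.76849365234375, 64.80326080322266), 26.446916580200195)
 red 56 299.5892857142857 217.375 [0.66089359 0.07390196 0.08943536] [-0.09858843  0.05206109  0.08447909] [0.67488286 0.51188027 0.56059306]
scene 581 [ 0.48696735 -0.0104613   0.029     ] [ 0.48234147 -0.00390324  0.04091531] 0.05850016801923879 ((488.8929138183594, -7.272254943847656), (55.70366287231445, 40.013023376464844), 29.807266235351562)
[ 0.48847243 -0.00831859  0.05433531]
top 566 [ 0.48696735 -0.0104613   0.029     ] [ 0.48774007 -0.00769181  0.04724824] 0.058001816362428196 ((488.4898986816406, -9.017791748046875), (54.6638298034668, 36.48847579956055), 28.41313362121582)
[ 0.48629963 -0.00711348  0.05385034]
```

View pics/crop0.png

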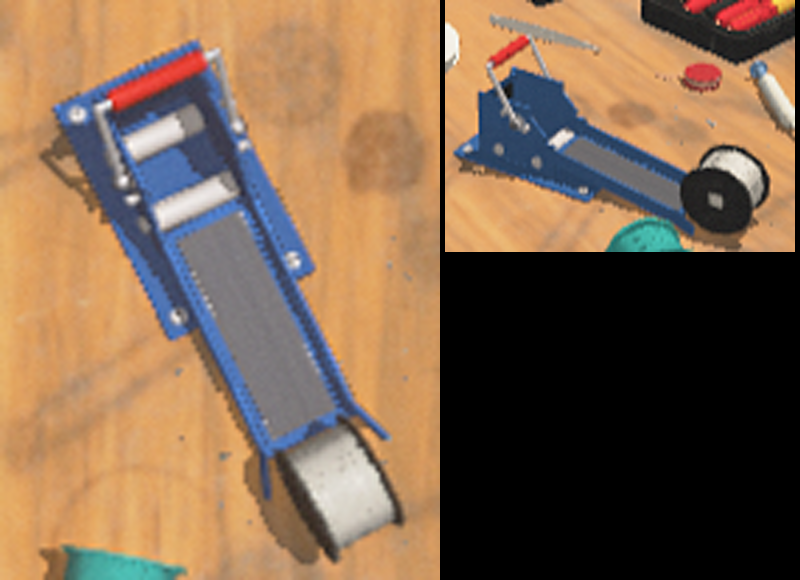

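The crop confirms it: the silver/black reel sits at the ramp foot (top about (375,292)), and the red bail at (329,190) leans back. The stand's yaw is about 26°, its origin about (0.592, 0.039). The reel centre in the stand frame is about (-114, +2) mm. I'll go to a point above and behind the reel.

The rows are not in the units I measure in: shifts go in shares of 0.75 m and turns go in shares of 4 rad. I convert before sending: -0.477 m / 0.75 = -0.636, -0.445 m / 0.75 = -0.5933, -0.188 rad / 4 = -0.047.

{"api": "move_arm", "payload": {
  "plan": [
    {"delta_pos":[0.0533,-0.06,0],"turn":[0,0,-0.005],"fingers":0.81},
    {"delta_pos":[0.1067,-0.12,0],"turn":[0,0,-0.01],"fingers":0.81},
    {"delta_pos":[0.16,-0.18,0],"turn":[0,0,-0.015],"fingers":0.81},
    {"delta_pos":[0.2133,-0.24,0],"turn":[0,0,-0.02],"fingers":0.81},
    {"delta_pos":[0.2667,-0.3067,0],"turn":[0,0,-0.025],"fingers":0.81},
    {"delta_pos":[0.32,-0.3667,0],"turn":[0,0,-0.03],"fingers":0.81},
    {"delta_pos":[0.3733,-0.4267,0],"turn":[0,0,-0.035],"fingers":0.81},
    {"delta_pos":[0.4267,-0.4867,0],"turn":[0,0,-0.04],"fingers":0.81},
    {"delta_pos":[0.48,-0.5467,0],"turn":[0,0,-0.0438],"fingers":0.81},
    {"delta_pos":[0.52,-0.5933,0],"turn":[0,0,-0.047],"fingers":0.81},
    {"delta_pos":[0.5573,-0.636,0],"turn":[0,0,-0.047],"fingers":0.81},
    {"delta_pos":[0.5573,-0.636,0],"turn":[0,0,-0.047],"fingers":0.81}
  ],
  "force": 20
}}

```text
clock: 1.6
position: [0.4428, -0.03, 0.2422]
ee_rot: [0.974, 0.228, 0.0, -0.0]
ft_force: [0.1, 0.9, 0.4]
grip_width: 0.192
grasp_force: 0.0
```

```bash
cat >> h.py <<'E'
from scipy.spatial.transform import Rotation as Ro
def wcloud(c,o):
    v,u=np.mgrid[:480,:640];z=c['range_z']
    dx,dy=(u-c['cx'])/c['fx'],(v-c['cy'])/c['fy'];th=np.hypot(dx,dy)+1e-9
    s=np.tan(np.minimum(th,1.5))/th
    P=np.dstack([dx*s*z,dy*s*z,z,np.ones_like(z)])@np.array(c['tool_from_camera']).T
    return P[...,:3]@Ro.from_quat(o['ee_rot']).as_matrix().T+o['position']
O=np.array([.5919,.0392]);YAW=np.deg2rad(26)
def st(X):
    X=np.atleast_2d(X);d=X[:,:2]-O;c,s=np.cos(YAW),np.sin(YAW)
    return np.c_[d@[c,s],d@[-s,c],X[:,2]]*1000
E
python3 - <<'E'
from h import *;from workcell import *
o=get_obs();c=camera('wrist');P=wcloud(c,o);H=hsv(c)
cv2.imwrite('pics/w1.png',c['color'][:,:,::-1])
ok=(c['range_z']>0)&(np.hypot(P[...,0]-.57,P[...,1]-.02)<.17)
b=ok&(H[...,0]>105)&(H[...,0]<125)&(H[...,1]>110)&(P[...,2]>-.01)&(P[...,2]<.09)
X=P[b];print(b.sum(),cv2.minAreaRect(X[:,:2].astype(np.float32)*1000),st(X).min(0),st(X).max(0))
S=st(X)
for a in (-80,-60,-40,-20,0): 
    k=S[(abs(S[:,0]-a)<6)]
    if len(k): print(a,len(k),k[:,1].min(),k[:,1].max(),k[:,1].mean())
k=S[(S[:,2]>50)];print('cheeks',len(k),np.percentile(k[k[:,1]>0][:,1],[5,50,95]) if (k[:,1]>0).any() else 0,np.percentile(k[k[:,1]<0][:,1],[5,50,95]) if (k[:,1]<0).any() else 0)
r=ok&((H[...,0]<8)|(H[...,0]>172))&(H[...,1]>150)&(P[...,2]>.05)&(P[...,2]<.11)
R=st(P[r]);print('red',len(R),np.median(R,0),R.min(0),R.max(0))
a=np.array([.488,-.008]);m=(np.hypot(P[...,0]-a[0],P[...,1]-a[1])<.045)&(P[...,2]>.03)&(P[...,2]<.075)&(H[...,1]<90)
R=st(P[m]);q=cv2.minAreaRect(R[:,:2].astype(np.float32));print('reel',len(R),q,R[:,2].max(),R.min(0),R.max(0))
E
```

```text
4241 ((571.3961791992188, 27.023326873779297), (159.37887573242188, 76.62708282470703), 25.87664222717285) [-103.52503645  -40.42924602   -2.26073926] [55.85923285 36.29375771 45.41095201]
-80 365 -27.390221585494736 22.541690654063654 -2.5525316938667273
-60 194 -26.08125793248948 21.577951109061907 -1.806373640216329
-40 203 -26.470302632769855 22.410050841685376 -1.720378761274765
-20 288 -40.231715059204326 36.01139089835571 -1.8201248336326248
0 464 -40.31925408591623 36.29375770532481 -1.6146564108515529
cheeks 0 0 0
  return _methods._mean(a, axis=axis, dtype=dtype,
  ret = um.true_divide(
Traceback (most recent call last):
ValueError: zero-size array to reduction operation minimum which has no identity
```

View pics/w1.png

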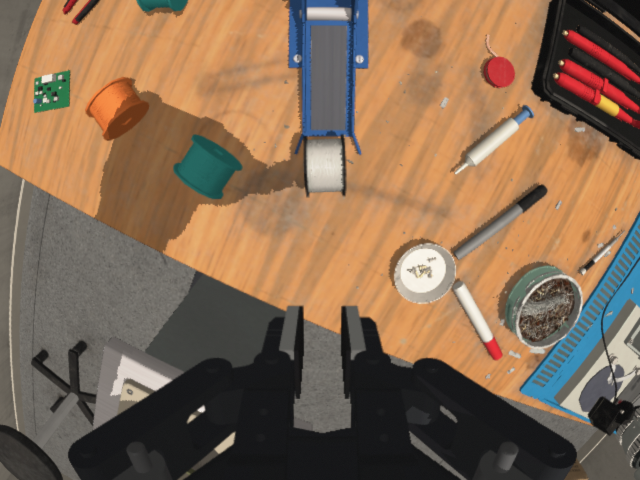

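The wrist view shows the reel at (325,165) square in the ramp's flare and the fingers at (295,340) and (348,340).

```bash
python3 - <<'E'
from h import *;from workcell import *
o=get_obs();c=camera('wrist');P=wcloud(c,o);H=hsv(c)
a=np.array([.488,-.008]);m=(np.hypot(P[...,0]-a[0],P[...,1]-a[1])<.045)&(P[...,2]>.03)&(P[...,2]<.075)&(H[...,1]<90)
R=st(P[m]);q=cv2.minAreaRect(R[:,:2].astype(np.float32));print('reel',len(R),q,R[:,2].max(),R.min(0),R.max(0))
t=R[R[:,2]>53];print(t.mean(0),st(o['position']))
E
```

```text
reel 2170 ((-113.75535583496094, 1.2860984802246094), (54.85444259643555, 35.99382019042969), 2.0660617351531982) 59.06315820596217 [-141.73226649  -17.28590231   30.19413151] [-85.72682832  20.20571915  59.06315821]
[-114.20964382    1.33255317   54.57324748] [[-165.74966053    1.57460704  242.06661518]]
```

In the tool's units: 0.212 m / 0.75 = 0.2827, 0.0015 m / 0.75 = 0.002.

{"api": "move_arm", "payload": {
  "plan": [
    {"delta_pos":[0,0.002,0.0533],"turn":[0,0,0],"fingers":0.81},
    {"delta_pos":[0,0.002,0.12],"turn":[0,0,0],"fingers":0.81},
    {"delta_pos":[0,0.002,0.1867],"turn":[0,0,0],"fingers":0.81},
    {"delta_pos":[0,0.002,0.2333],"turn":[0,0,0],"fingers":0.81},
    {"delta_pos":[0,0.002,0.2667],"turn":[0,0,0],"fingers":0.81},
    {"delta_pos":[0,0.002,0.2827],"turn":[0,0,0],"fingers":0.81},
    {"delta_pos":[0,0.002,0.2827],"turn":[0,0,0],"fingers":0.81},
    {"delta_pos":[0.0053,0.002,0.2827],"turn":[0,0,0],"fingers":0.81},
    {"delta_pos":[0.0093,0.002,0.2827],"turn":[0,0,0],"fingers":0.81}
  ]
}}

```text
clock: 2.82
position: [0.4501, -0.0314, 0.0312]
ee_rot: [0.974, 0.225, 0.001, 0.001]
ft_force: [-0.0, 0.9, -0.3]
grip_width: 0.189
grasp_force: 0.0
```

```bash
cat > look.py <<'E'
from h import *;from workcell import *;import sys
o=get_obs();c=camera('scene');P=cloud(c)
print('tcp',st(o['position']).round(1),o['ft_force'],o['clock'])
S=st(P.reshape(-1,3)).reshape(P.shape);H=hsv(c)
# left flange of the reel (faces scene camera): dark pixels in flange plane y=14..24
m=(S[...,1]>8)&(S[...,1]<24)&(S[...,2]>12)&(S[...,2]<85)&(abs(S[...,0]+25)<115)&(H[...,2]<70)&(c['range_z']>0)
n,l,s,ce=cv2.connectedComponentsWithStats(m.astype(np.uint8))
for i in sorted(range(1,n),key=lambda i:-s[i,4])[:2]:
    k=S[l==i];print('blob',s[i],k.min(0).round(1),k.max(0).round(1),np.median(k,0).round(1))
if len(sys.argv)>1:
    cv2.imwrite(sys.argv[1],cv2.resize(c['color'][150:310,240:440,::-1],None,fx=3,fy=3,interpolation=2))
E
python3 look.py pics/s1.png
```

```text
tcp [[-158.4   -1.3   31.2]] [-0.02634588  0.94251546 -0.27246299] 2.825
blob [359 260  25  22 376] [-139.5   15.3   12.1] [-87.1  22.6  57.5] [-115.2   19.4   34.2]
```

View pics/s1.png

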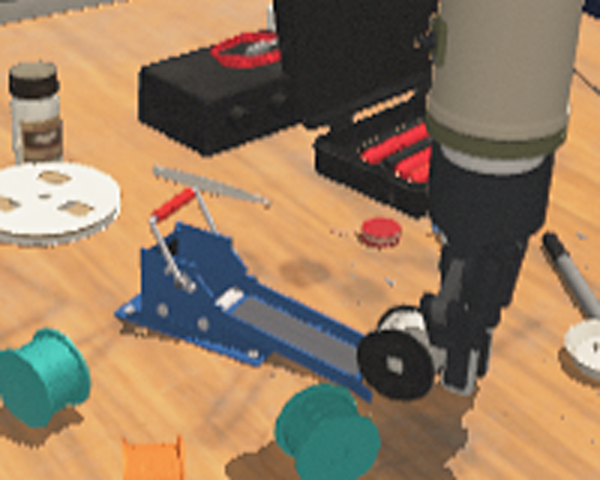

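In the tool's units: 0.0275 m / 0.75 = 0.0367, 0.024 m / 0.75 = 0.032.

{"api": "move_arm", "payload": {
  "plan": [
    {"delta_pos":[0.0027,0,0],"turn":[0,0,0],"fingers":0.81},
    {"delta_pos":[0.004,0,0],"turn":[0,0,0],"fingers":0.81},
    {"delta_pos":[0.0053,0,0],"turn":[0,0,0],"fingers":0.81},
    {"delta_pos":[0.0067,0,0],"turn":[0,0,0],"fingers":0.81},
    {"delta_pos":[0.0087,0,0],"turn":[0,0,0],"fingers":0.81},
    {"delta_pos":[0.0113,0,0],"turn":[0,0,0],"fingers":0.81},
    {"delta_pos":[0.0147,0,0],"turn":[0,0,0],"fingers":0.81},
    {"delta_pos":[0.0187,0,0],"turn":[0,0,0],"fingers":0.81},
    {"delta_pos":[0.0227,0,0],"turn":[0,0,0],"fingers":0.81},
    {"delta_pos":[0.0273,0,0],"turn":[0,0,0],"fingers":0.81},
    {"delta_pos":[0.032,0,0],"turn":[0,0,0],"fingers":0.81},
    {"delta_pos":[0.0367,0,0],"turn":[0,0,0],"fingers":0.81}
  ]
}}

```text
clock: 4.38
position: [0.474, -0.0191, 0.0303]
ee_rot: [0.974, 0.225, -0.0, -0.0]
ft_force: [-2.5, 1.2, 1.4]
grip_width: 0.188
grasp_force: 1.0
```

```bash
python3 look.py pics/s2.png
```

```text
tcp [[-131.5   -0.7   30.3]] [-2.54160676  1.15155309  1.3993152 ] 4.375
blob [351 257  33  22 453] [-138.5   14.4   12. ] [-67.8  23.8  59.2] [-101.8   19.5   35.9]
blob [383 252   2   6   7] [-139.4   18.6   74.4] [-137.4   23.3   84.4] [-138.5   20.9   81. ]
```

View pics/s2.png

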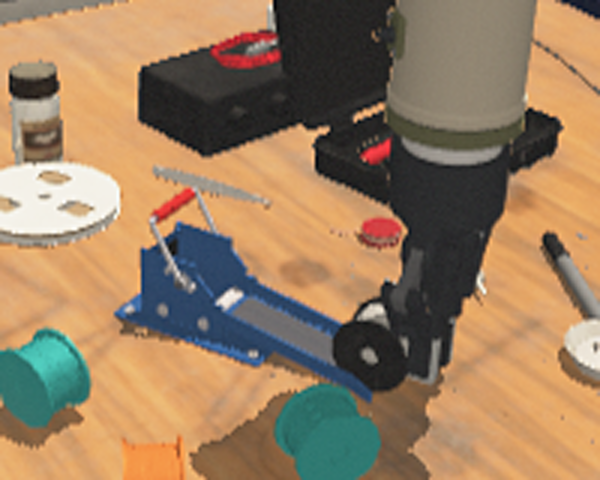

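The reel is in touch with the fingers and starting onto the ramp. I'll continue slowly, rising with the slope.

In the tool's units: 0.0345 m / 0.75 = 0.046, 0.0315 m / 0.75 = 0.042.

{"api": "move_arm", "payload": {
  "plan": [
    {"delta_pos":[0.0027,0,0],"turn":[0,0,0],"fingers":0.81},
    {"delta_pos":[0.006,0,0],"turn":[0,0,0],"fingers":0.81},
    {"delta_pos":[0.01,0,-0.0007],"turn":[0,0,0],"fingers":0.81},
    {"delta_pos":[0.014,0,-0.0013],"turn":[0,0,0],"fingers":0.81},
    {"delta_pos":[0.018,0,-0.002],"turn":[0,0,0],"fingers":0.81},
    {"delta_pos":[0.022,0,-0.0027],"turn":[0,0,0],"fingers":0.81},
    {"delta_pos":[0.026,0,-0.0033],"turn":[0,0,0],"fingers":0.81},
    {"delta_pos":[0.03,0,-0.004],"turn":[0,0,0],"fingers":0.81},
    {"delta_pos":[0.034,0,-0.0047],"turn":[0,0,0],"fingers":0.81},
    {"delta_pos":[0.038,0,-0.0053],"turn":[0,0,0],"fingers":0.81},
    {"delta_pos":[0.042,0,-0.006],"turn":[0,0,0],"fingers":0.81},
    {"delta_pos":[0.046,0,-0.0067],"turn":[0,0,0],"fingers":0.81}
  ]
}}

```text
clock: 5.92
position: [0.505, -0.0041, 0.0353]
ee_rot: [0.974, 0.225, -0.0, 0.0]
ft_force: [-2.1, -0.8, 1.3]
grip_width: 0.189
grasp_force: 1.4
```

```bash
python3 look.py
```

```text
tcp [[-97.   -0.8  35.3]] [-2.1250767  -0.84783491  1.31508385] 5.925
blob [337 250  32  23 454] [-103.8   12.1   12.7] [-33.2  23.6  61.7] [-67.6  18.6  39.4]
blob [368 247   5  10  34] [-109.4    8.9   60.2] [-102.5   22.7   84. ] [-107.5   18.9   75.8]
```

In the tool's units: 0.0345 m / 0.75 = 0.046, 0.0315 m / 0.75 = 0.042.

{"api": "move_arm", "payload": {
  "plan": [
    {"delta_pos":[0.0027,0,0],"turn":[0,0,0],"fingers":0.81},
    {"delta_pos":[0.006,0,-0.0007],"turn":[0,0,0],"fingers":0.81},
    {"delta_pos":[0.01,0,-0.0013],"turn":[0,0,0],"fingers":0.81},
    {"delta_pos":[0.014,0,-0.002],"turn":[0,0,0],"fingers":0.81},
    {"delta_pos":[0.018,0,-0.0027],"turn":[0,0,0],"fingers":0.81},
    {"delta_pos":[0.022,0,-0.0033],"turn":[0,0,0],"fingers":0.81},
    {"delta_pos":[0.026,0,-0.004],"turn":[0,0,0],"fingers":0.81},
    {"delta_pos":[0.03,0,-0.0047],"turn":[0,0,0],"fingers":0.81},
    {"delta_pos":[0.034,0,-0.0053],"turn":[0,0,0],"fingers":0.81},
    {"delta_pos":[0.038,0,-0.006],"turn":[0,0,0],"fingers":0.81},
    {"delta_pos":[0.042,0,-0.0067],"turn":[0,0,0],"fingers":0.81},
    {"delta_pos":[0.046,0,-0.0073],"turn":[0,0,0],"fingers":0.81}
  ]
}}

```text
clock: 7.48
position: [0.5361, 0.0111, 0.0408]
ee_rot: [0.974, 0.225, 0.0, 0.0]
ft_force: [-2.3, 0.1, 1.7]
grip_width: 0.189
grasp_force: 1.5
```

```bash
python3 look.py
```

```text
tcp [[-62.5  -0.8  40.8]] [-2.31135094  0.1282118   1.66060733] 7.475
blob [323 241  35  25 469] [-75.8   9.2  16.7] [ 3.  24.  84.7] [-34.9  18.6  46.5]
blob [293 233   1   1   1] [84.4  9.7 52.9] [84.4  9.7 52.9] [84.4  9.7 52.9]
```

{"api": "move_arm", "payload": {
  "plan": [
    {"delta_pos":[0.0027,0,0],"turn":[0,0,0],"fingers":0.81},
    {"delta_pos":[0.006,0,-0.0007],"turn":[0,0,0],"fingers":0.81},
    {"delta_pos":[0.01,0,-0.0013],"turn":[0,0,0],"fingers":0.81},
    {"delta_pos":[0.014,0,-0.002],"turn":[0,0,0],"fingers":0.81},
    {"delta_pos":[0.018,0,-0.0027],"turn":[0,0,0],"fingers":0.81},
    {"delta_pos":[0.022,0,-0.0033],"turn":[0,0,0],"fingers":0.81},
    {"delta_pos":[0.026,0,-0.004],"turn":[0,0,0],"fingers":0.81},
    {"delta_pos":[0.03,0,-0.0047],"turn":[0,0,0],"fingers":0.81},
    {"delta_pos":[0.034,0,-0.0053],"turn":[0,0,0],"fingers":0.81},
    {"delta_pos":[0.038,0,-0.006],"turn":[0,0,0],"fingers":0.81},
    {"delta_pos":[0.042,0,-0.0067],"turn":[0,0,0],"fingers":0.81},
    {"delta_pos":[0.046,0,-0.0073],"turn":[0,0,0],"fingers":0.81}
  ]
}}

```text
clock: 9.02
position: [0.5671, 0.0262, 0.0464]
ee_rot: [0.974, 0.225, 0.0, 0.0]
ft_force: [-1.4, -1.0, 0.7]
grip_width: 0.189
grasp_force: 1.4
```

```bash
python3 look.py
```

```text
tcp [[-28.   -0.8  46.4]] [-1.37982625 -0.9862983   0.68234479] 9.025
blob [309 236  34  23 442] [-40.2   9.6  23.3] [36.9 23.1 84.4] [ 0.4 18.5 52.1]
blob [337 235   1   1   1] [-28.   11.9  84.5] [-28.   11.9  84.5] [-28.   11.9  84.5]
```

In the tool's units: 0.0255 m / 0.75 = 0.034, 0.024 m / 0.75 = 0.032.

{"api": "move_arm", "payload": {
  "plan": [
    {"delta_pos":[0.0027,0,0],"turn":[0,0,0],"fingers":0.81},
    {"delta_pos":[0.006,0,-0.0007],"turn":[0,0,0],"fingers":0.81},
    {"delta_pos":[0.01,0,-0.0013],"turn":[0,0,0],"fingers":0.81},
    {"delta_pos":[0.014,0,-0.002],"turn":[0,0,0],"fingers":0.81},
    {"delta_pos":[0.0173,0,-0.0027],"turn":[0,0,0],"fingers":0.81},
    {"delta_pos":[0.0207,0,-0.0033],"turn":[0,0,0],"fingers":0.81},
    {"delta_pos":[0.0233,0,-0.004],"turn":[0,0,0],"fingers":0.81},
    {"delta_pos":[0.026,0,-0.004],"turn":[0,0,0],"fingers":0.81},
    {"delta_pos":[0.028,0,-0.004],"turn":[0,0,0],"fingers":0.81},
    {"delta_pos":[0.03,0,-0.004],"turn":[0,0,0],"fingers":0.81},
    {"delta_pos":[0.032,0,-0.004],"turn":[0,0,0],"fingers":0.81},
    {"delta_pos":[0.034,0,-0.004],"turn":[0,0,0],"fingers":0.81}
  ]
}}

```text
clock: 10.58
position: [0.5899, 0.0373, 0.0493]
ee_rot: [0.974, 0.225, -0.0, 0.0]
ft_force: [-1.3, 0.1, 0.3]
grip_width: 0.19
grasp_force: 0.5
```

```bash
python3 look.py
```

```text
tcp [[-2.6 -0.8 49.3]] [-1.292695    0.06666611  0.25724908] 10.575
blob [301 231  31  23 322] [-16.   11.7  26.5] [57.2 23.4 84.9] [19.6 18.6 59. ]
```

{"api": "move_arm", "payload": {
  "plan": [
    {"delta_pos":[0.0013,0,0],"turn":[0,0,0],"fingers":0.81},
    {"delta_pos":[0.0027,0,0],"turn":[0,0,0],"fingers":0.81},
    {"delta_pos":[0.004,0,0],"turn":[0,0,0],"fingers":0.81},
    {"delta_pos":[0.0053,0,0],"turn":[0,0,0],"fingers":0.81},
    {"delta_pos":[0.0067,0,0],"turn":[0,0,0],"fingers":0.81},
    {"delta_pos":[0.008,0,0],"turn":[0,0,0],"fingers":0.81},
    {"delta_pos":[0.01,0,0],"turn":[0,0,0],"fingers":0.81},
    {"delta_pos":[0.012,0,0],"turn":[0,0,0],"fingers":0.81},
    {"delta_pos":[0.014,0,0],"turn":[0,0,0],"fingers":0.81},
    {"delta_pos":[0.016,0,0],"turn":[0,0,0],"fingers":0.81},
    {"delta_pos":[0.018,0,0],"turn":[0,0,0],"fingers":0.81},
    {"delta_pos":[0.02,0,0],"turn":[0,0,0],"fingers":0.81}
  ]
}}

```text
clock: 12.12
position: [0.6034, 0.0439, 0.0493]
ee_rot: [0.974, 0.225, -0.0, 0.0]
ft_force: [-0.1, -0.7, -0.5]
grip_width: 0.192
grasp_force: 0.0
```

```bash
python3 look.py pics/s3.png
```

```text
tcp [[12.4 -0.8 49.3]] [-0.06855562 -0.7072918  -0.51300743] 12.125
blob [296 231  18  20 120] [26.  14.8 31.3] [70.5 22.6 72.8] [42.4 18.8 59.4]
blob [315 231  11  17  84] [-0.8  8.2 46.9] [22.5 23.  84.1] [ 9.5 19.7 63.5]
```

View pics/s3.png

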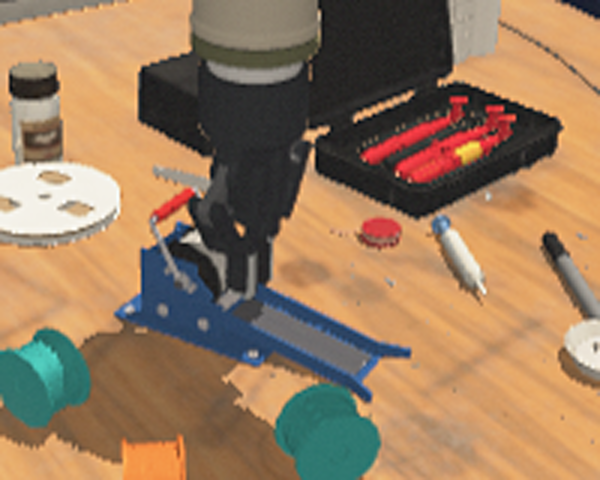

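The reel has dropped in between the rollers: its flange top is at z≈73 and the push force is gone. I'll back off, rise, close the fingers and go behind the bail (red sleeve at (175,205)).

In the tool's units: -0.13 m / 0.75 = -0.1733, -0.11 m / 0.75 = -0.1467.

{"api": "move_arm", "payload": {
  "plan": [
    {"delta_pos":[-0.0133,0,0],"turn":[0,0,0],"fingers":0.81},
    {"delta_pos":[-0.04,0,-0.0133],"turn":[0,0,0],"fingers":0.81},
    {"delta_pos":[-0.0533,0,-0.0533],"turn":[0,0,0],"fingers":1},
    {"delta_pos":[-0.0533,0,-0.1067],"turn":[0,0,0],"fingers":1},
    {"delta_pos":[-0.04,0,-0.1467],"turn":[0,0,0],"fingers":1},
    {"delta_pos":[0,0,-0.1733],"turn":[0,0,0],"fingers":1},
    {"delta_pos":[0.0533,0,-0.1733],"turn":[0,0,0],"fingers":1},
    {"delta_pos":[0.1,0,-0.1733],"turn":[0,0,0],"fingers":1},
    {"delta_pos":[0.1333,0,-0.1733],"turn":[0,0,0],"fingers":1},
    {"delta_pos":[0.1333,0,-0.1733],"turn":[0,0,0],"fingers":1},
    {"delta_pos":[0.1333,0,-0.1733],"turn":[0,0,0],"fingers":1}
  ]
}}

```text
clock: 13.55
position: [0.6925, 0.0872, 0.1791]
ee_rot: [0.974, 0.225, -0.0, 0.0]
ft_force: [-0.0, -0.2, 0.0]
grip_width: -0.001
grasp_force: 0.0
```

```bash
cat > bail.py <<'E'
from h import *;from workcell import *;import sys
o=get_obs();print('tcp',st(o['position']).round(1),o['ft_force'].round(2) if hasattr(o['ft_force'],'round') else o['ft_force'],o['clock'],o['grip_width'])
for n in ('scene','top'):
    c=camera(n);P=cloud(c);H=hsv(c);S=st(P.reshape(-1,3)).reshape(P.shape)
    r=((H[...,0]<8)|(H[...,0]>172))&(H[...,1]>140)&(S[...,2]>45)&(S[...,2]<110)&(abs(S[...,1])<35)&(abs(S[...,0]-40)<75)&(c['range_z']>0)
    k=S[r]
    if len(k): print(n,len(k),np.median(k,0).round(1),k.min(0).round(1),k.max(0).round(1))
    if len(sys.argv)>1 and n=='scene': cv2.imwrite(sys.argv[1],cv2.resize(c['color'][150:310,240:440,::-1],None,fx=3,fy=3,interpolation=2))
E
python3 bail.py;python3 look.py
```

```text
tcp [[111.5  -1.  179.1]] [-0.   -0.2   0.01] 13.55 -0.0011095568850399782
scene 54 [77.2 -1.1 89.2] [ 74.  -21.9  84.8] [82.7 21.6 92.2]
top 136 [77.8 -0.5 89.2] [ 74.1 -23.5  82.1] [83.4 21.5 94.8]
tcp [[111.5  -1.3 179.5]] [-0.59061044  0.27487025  0.09155553] 13.65
blob [296 231  18  20 114] [26.4 15.4 31.1] [70.8 22.  72.5] [41.7 18.8 59. ]
```

In the tool's units: 0.0855 m / 0.75 = 0.114, 0.08 m / 0.75 = 0.1067.

{"api": "move_arm", "payload": {
  "plan": [
    {"delta_pos":[0,0,0.04],"turn":[0,0,0],"fingers":1},
    {"delta_pos":[0,0,0.08],"turn":[0,0,0],"fingers":1},
    {"delta_pos":[0,0,0.1067],"turn":[0,0,0],"fingers":1},
    {"delta_pos":[0,0,0.114],"turn":[0,0,0],"fingers":1},
    {"delta_pos":[-0.004,0,0.114],"turn":[0,0,0],"fingers":1},
    {"delta_pos":[-0.0093,0,0.114],"turn":[0,0,0],"fingers":1},
    {"delta_pos":[-0.0147,0,0.114],"turn":[0,0,0],"fingers":1},
    {"delta_pos":[-0.0187,0,0.114],"turn":[0,0,0],"fingers":1},
    {"delta_pos":[-0.0227,0,0.114],"turn":[0,0,0],"fingers":1},
    {"delta_pos":[-0.0267,0,0.114],"turn":[0,0,0],"fingers":1},
    {"delta_pos":[-0.0307,0,0.114],"turn":[0,0,0],"fingers":1},
    {"delta_pos":[-0.0347,0,0.114],"turn":[0,0,0],"fingers":1}
  ]
}}

```text
clock: 15.2
position: [0.6697, 0.0763, 0.0939]
ee_rot: [0.974, 0.225, 0.0, 0.0]
ft_force: [1.3, 0.1, 0.1]
grip_width: 0.003
grasp_force: 0.5
```

```bash
python3 bail.py pics/s4.png
```

```text
tcp [[86.2 -0.8 93.9]] [1.31 0.09 0.1 ] 15.2 0.0030828188259491396
scene 61 [68.4  1.2 93.3] [ 64.4 -23.4  86.7] [81.9 22.5 96.2]
top 87 [68.7  7.  93.5] [64.8 -7.7 87.7] [74.3 21.6 98.9]
```

View pics/s4.png

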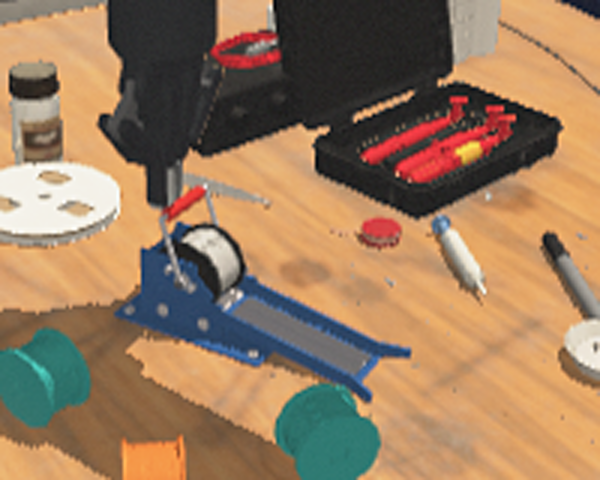

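The reel is seated at (215,255), and the fingers push the red sleeve at (185,200). I'll push it on over the top.

In the tool's units: -0.041 m / 0.75 = -0.0547, -0.038 m / 0.75 = -0.0507.

{"api": "move_arm", "payload": {
  "plan": [
    {"delta_pos":[-0.004,0,0],"turn":[0,0,0],"fingers":1},
    {"delta_pos":[-0.0087,0,0],"turn":[0,0,0],"fingers":1},
    {"delta_pos":[-0.0133,0,0],"turn":[0,0,0],"fingers":1},
    {"delta_pos":[-0.018,0,0],"turn":[0,0,0],"fingers":1},
    {"delta_pos":[-0.0227,0,0],"turn":[0,0,0],"fingers":1},
    {"delta_pos":[-0.0273,0,0],"turn":[0,0,0],"fingers":1},
    {"delta_pos":[-0.032,0,0],"turn":[0,0,0],"fingers":1},
    {"delta_pos":[-0.0367,0,0],"turn":[0,0,0],"fingers":1},
    {"delta_pos":[-0.0413,0,0],"turn":[0,0,0],"fingers":1},
    {"delta_pos":[-0.046,0,0],"turn":[0,0,0],"fingers":1},
    {"delta_pos":[-0.0507,0,0],"turn":[0,0,0],"fingers":1},
    {"delta_pos":[-0.0547,0,0],"turn":[0,0,0],"fingers":1}
  ]
}}

```text
clock: 16.8
position: [0.6328, 0.0582, 0.0938]
ee_rot: [0.974, 0.225, 0.0, 0.0]
ft_force: [0.3, 0.3, -1.3]
grip_width: -0.002
grasp_force: 0.4
```

```bash
python3 bail.py
```

```text
tcp [[45.1 -0.8 93.8]] [ 0.27  0.35 -1.27] 16.8 -0.0018793980373012378
scene 59 [27.5  2.3 89.2] [ 23.9 -22.9  85.1] [37.1 21.1 91.5]
top 47 [27.4 13.7 89.4] [24.1  4.4 84.7] [32.1 21.6 92.5]
```

In the tool's units: -0.0265 m / 0.75 = -0.0353, -0.02 m / 0.75 = -0.0267.

{"api": "move_arm", "payload": {
  "plan": [
    {"delta_pos":[0.0053,0,0],"turn":[0,0,0],"fingers":1},
    {"delta_pos":[0.0053,0,-0.02],"turn":[0,0,0],"fingers":1},
    {"delta_pos":[0,0,-0.028],"turn":[0,0,0],"fingers":1},
    {"delta_pos":[-0.0133,0,-0.028],"turn":[0,0,0],"fingers":1},
    {"delta_pos":[-0.0213,0,-0.0267],"turn":[0,0,0],"fingers":1},
    {"delta_pos":[-0.0213,0,-0.0213],"turn":[0,0,0],"fingers":1},
    {"delta_pos":[-0.0213,0,-0.016],"turn":[0,0,0],"fingers":1},
    {"delta_pos":[-0.0213,0,-0.0107],"turn":[0,0,0],"fingers":1},
    {"delta_pos":[-0.024,0,-0.0067],"turn":[0,0,0],"fingers":1},
    {"delta_pos":[-0.028,0,-0.0027],"turn":[0,0,0],"fingers":1},
    {"delta_pos":[-0.032,0,0],"turn":[0,0,0],"fingers":1},
    {"delta_pos":[-0.0353,0,0.004],"turn":[0,0,0],"fingers":1}
  ]
}}

```text
clock: 18.4
position: [0.609, 0.0467, 0.0905]
ee_rot: [0.974, 0.225, -0.0, -0.0]
ft_force: [-1.1, 0.6, 0.0]
grip_width: -0.0
grasp_force: 0.6
```

```bash
python3 bail.py
```

```text
tcp [[18.7 -0.7 90.5]] [-1.1   0.64  0.04] 18.4 -0.00012983885086468723
scene 45 [12.7  5.6 77.1] [ 10.3 -23.5  56.2] [38.8 21.4 81. ]
top 13 [11.2 15.  76.4] [10.1  9.1 74.2] [13.  20.7 81.1]
```

{"api": "move_arm", "payload": {
  "plan": [
    {"delta_pos":[-0.0013,0,0.0027],"turn":[0,0,0],"fingers":1},
    {"delta_pos":[-0.0033,0,0.0053],"turn":[0,0,0],"fingers":1},
    {"delta_pos":[-0.0047,0,0.008],"turn":[0,0,0],"fingers":1},
    {"delta_pos":[-0.0067,0,0.0107],"turn":[0,0,0],"fingers":1},
    {"delta_pos":[-0.008,0,0.0133],"turn":[0,0,0],"fingers":1},
    {"delta_pos":[-0.0093,0,0.016],"turn":[0,0,0],"fingers":1},
    {"delta_pos":[-0.0107,0,0.018],"turn":[0,0,0],"fingers":1},
    {"delta_pos":[-0.0113,0,0.0193],"turn":[0,0,0],"fingers":1},
    {"delta_pos":[-0.012,0,0.0207],"turn":[0,0,0],"fingers":1},
    {"delta_pos":[-0.012,0,0.0207],"turn":[0,0,0],"fingers":1}
  ]
}}

```text
clock: 19.75
position: [0.601, 0.0427, 0.0752]
ee_rot: [0.974, 0.225, -0.0, 0.0]
ft_force: [0.7, 0.8, 0.1]
grip_width: -0.004
grasp_force: 0.0
```

```bash
python3 bail.py
```

```text
tcp [[ 9.7 -0.8 75.2]] [0.66 0.8  0.06] 19.75 -0.004346222776653175
scene 43 [ 4.1  9.1 61.5] [ -1.1 -24.3  57.1] [11.8 22.7 68.7]
top 10 [ 3.  13.9 61.2] [ 2.2 10.1 58. ] [ 5.8 20.2 63.7]
```

In the tool's units: 0.002 m / 0.75 = 0.0027, 0.0015 m / 0.75 = 0.002.

{"api": "move_arm", "payload": {
  "plan": [
    {"delta_pos":[-0.0007,0,0.0007],"turn":[0,0,0],"fingers":1},
    {"delta_pos":[-0.0007,0,0.0013],"turn":[0,0,0],"fingers":1},
    {"delta_pos":[-0.0013,0,0.002],"turn":[0,0,0],"fingers":1},
    {"delta_pos":[-0.0013,0,0.0027],"turn":[0,0,0],"fingers":1},
    {"delta_pos":[-0.0013,0,0.0027],"turn":[0,0,0],"fingers":1}
  ]
}}

```text
clock: 20.48
position: [0.6005, 0.0425, 0.074]
ee_rot: [0.974, 0.225, 0.0, 0.0]
ft_force: [-2.0, -0.6, 5.8]
grip_width: 0.001
grasp_force: 3.3
```

In the tool's units: 0.001 m / 0.75 = 0.0013, 0.0005 m / 0.75 = 0.0007.

{"api": "move_arm", "payload": {
  "plan": [
    {"delta_pos":[0,0,0.0007],"turn":[0,0,0],"fingers":1},
    {"delta_pos":[0,0,0.0013],"turn":[0,0,0],"fingers":1},
    {"delta_pos":[0,0,0.0013],"turn":[0,0,0],"fingers":1}
  ]
}}

```text
clock: 20.85
position: [0.6006, 0.0424, 0.0737]
ee_rot: [0.974, 0.225, 0.0, 0.0]
ft_force: [-4.1, -0.5, 13.5]
grip_width: 0.006
grasp_force: 6.8
```

The bail is firmly at its stop: the force rises with no further travel. I'll lift off straight up and check.

In the tool's units: -0.16 m / 0.75 = -0.2133, -0.15 m / 0.75 = -0.2.

{"api": "move_arm", "payload": {
  "plan": [
    {"delta_pos":[0,0,-0.0027],"turn":[0,0,0],"fingers":1},
    {"delta_pos":[0,0,-0.0133],"turn":[0,0,0],"fingers":1},
    {"delta_pos":[0,0,-0.04],"turn":[0,0,0],"fingers":1},
    {"delta_pos":[0,0,-0.0933],"turn":[0,0,0],"fingers":1},
    {"delta_pos":[-0.04,0,-0.1467],"turn":[0,0,0],"fingers":1},
    {"delta_pos":[-0.1067,0,-0.2],"turn":[0,0,0],"fingers":1},
    {"delta_pos":[-0.1333,0,-0.2133],"turn":[0,0,0],"fingers":1},
    {"delta_pos":[-0.1333,0,-0.2133],"turn":[0,0,0],"fingers":1},
    {"delta_pos":[-0.1333,0,-0.2133],"turn":[0,0,0],"fingers":1}
  ]
}}

```text
clock: 21.98
position: [0.5106, -0.0011, 0.2325]
ee_rot: [0.974, 0.225, 0.0, 0.0]
ft_force: [-0.3, -0.4, -0.4]
grip_width: 0.003
grasp_force: 0.0
```

```bash
python3 bail.py pics/s5.png; python3 look.py
```

```text
tcp [[-90.7  -0.6 232.5]] [-0.3  -0.36 -0.43] 21.975 0.00300643584438884
scene 62 [ 4.9  0.1 61.6] [  1.2 -31.4  56.4] [12.8 21.8 64.8]
top 131 [ 5.9 -0.  61.3] [  1.5 -23.1  55.9] [11.  21.8 65.4]
tcp [[-90.6  -0.3 231.8]] [-0.47006187  0.40933186  0.79927653] 22.075
blob [293 231  20  12  94] [30.  14.8 48.2] [78.5 22.7 71.5] [48.3 18.9 61.4]
blob [310 246   4   5  13] [26.4 16.2 31.3] [34.3 21.9 42.6] [28.5 19.1 39.3]
```

View pics/s5.png

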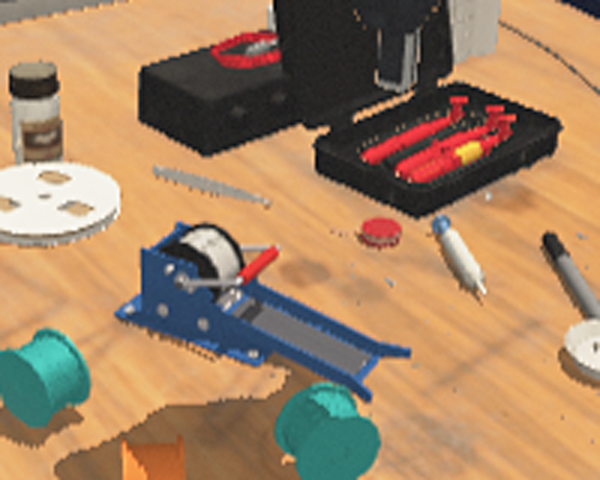

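The reel is seated at (208,250) and the bail is closed in front of it, with the sleeve at (260,265). The other items look unmoved and the robot is clear, so I'm handing in.

```bash
python3 -c "
from workcell import *
print(hand_in())"
```

```text
the job is handed in; nothing more can be done
None
```

The reel is seated between the two rollers, the bail is closed to its end stop over it, nothing else appeared to move, and the job was handed in at about 22 s of the 58 s allowed; `hand_in()` returned no verdict.

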